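# Seat the board carrier on its kinematic stage

### The job

Pick up the board carrier by its grip and settle it on the inspection stage, each ball foot fully home in its own seat: one in the cone, one in the groove and one on the flat, with the plate level. The seats are ground and the deck was left a little out of trim, so feel the feet in gently, never bearing down on the stage or knocking it (stay under about 2 kg of push) and never tipping the carrier far over. Then let go and leave everything else on the bench where it is.

Things in the scene. Friction and masses are not known exactly. Their poses are not given: they have to be found in the camera images.
- carrier: the board carrier, loose, 0.3 to 0.6 kg: T-shaped aluminium plate on three 16 mm steel balls with a black grip bar amid. Origin level with the balls' undersides, below the grip; z up, x along the T's stem, y along its crossbar. Plate from z = 20 to 28 mm; crossbar x -60 to -10, y -58 to 58 mm; stem to x = 70, 46 wide; 8 mm high board clamps on the crossbar's ends (y beyond 27)
- grip (a point): middle of the grip bar, 45 mm above the carrier's origin, axes as the carrier's. The bar is 16 mm (x) by 36 mm (y) and stands from 28 to 62 mm above the balls' undersides. Pinch it across x: nothing else stands on the plate beside it in x. The centre of mass lies within 20 mm of it, towards the crossbar
- foot_cone (a point): centre of the ball foot that belongs in the cone: x -42, y +42, z 8 mm of the carrier (+y end of the crossbar)
- foot_groove (a point): centre of the ball foot that belongs in the groove: x -42, y -42, z 8 mm of the carrier (-y end of the crossbar)
- foot_flat (a point): centre of the ball foot that belongs on the flat: x 45, y 0, z 8 mm of the carrier (end of the stem)
- stage: fixed inspection stage standing on the bench (underside at z = 0): black foot 190 x 170 x 14 mm, slide plates, and on top a T-shaped aluminium deck (top 32 mm up) with three steel seats. Origin: centre of the underside; axes as the carrier's. This is the foot's pose only: the locked deck is 3 to 8 mm off along x, up to 5 mm in y, turned up to 0.05 rad on it, unmeasured: find the seats by touch or eye
- cone_mid (a point): where the cone's centre would be with the deck in trim: 46 mm above the stage's underside, x -42, y +42 mm of the stage. The seat is a round puck, 44 mm across, flat on top, with a funnel of 16 mm mouth, walls 50 degrees from level. A ball on the flat top has its centre 54 mm above the stage's underside, home in the funnel 48.9 mm
- groove_mid (a point): where the groove's centre would be with the deck in trim: 46 mm up, x -42, y -42 mm of the stage. A square puck, 44 mm, with a vee of 16 mm mouth along y (towards the cone) right across it, walls 50 degrees from level; ball heights as at the cone. Friction of balls on seats 0.5 to 0.7: a ball left more than about a millimetre off stays perched
- flat_mid (a point): where the flat seat's centre would be with the deck in trim: x 45, y 0 mm of the stage. A plain disc, 44 mm across, its top 40.9 mm above the stage's underside, so that a ball on it has its centre at 48.9 mm and a seated carrier is level
- dropper: white plastic dropper bottle, 38 mm across, 110 mm tall; bystander, origin under its centre
- driver_pot: round aluminium holder, 72 mm across, with six upright precision drivers, about 130 mm tall in all; bystander, origin under its centre
- screwdriver: screwdriver 150 mm long lying on the mat; bystander
- phone: phone 148 x 72 x 8 mm lying face up; bystander, origin under its centre
- battery: flat black phone battery 95 x 36 x 5 mm; bystander, origin under its centre
- parts_tray: grey four-way parts tray 120 x 90 x 35 mm; bystander, origin under its centre
- suction_puller: black rubber suction cup, 48 mm across, 36 mm tall; bystander, origin under its centre
- meter: black box meter 70 x 100 x 45 mm; bystander, origin under its centre

How it is judged:
On the way:
1. the carrier is lifted off the bench, clear of the stage (height (world z) of carrier above 0.065 m and contact force between carrier and stage below 0.01 N), for 0.2 s.
At the end, for the whole second after the job is handed in: All three ball centres stand 47.2 to 50.4 mm above the stage's underside (home is 48.9 mm), the carrier's origin is within 12 mm of the stage's seen from above and its x axis within 0.1 rad of the stage's, and it rests still on the stage (below 0.01 m/s and 0.05 rad/s) (z of foot_cone in the frame of stage between 0.0472 and 0.0504 m and z of foot_groove in the frame of stage between 0.0472 and 0.0504 m and z of foot_flat in the frame of stage between 0.0472 and 0.0504 m and horizontal distance between carrier and stage below 0.012 m and angle between the x axis of carrier and the x axis of stage, either way round below 0.1 rad and contact force between carrier and stage above 1 N and linear speed of carrier below 0.01 m/s and angular speed of carrier below 0.05 rad/s); the robot touches nothing.
It fails at once if the carrier presses or knocks on the stage with more than 20 N (contact force between carrier and stage above 20 N).
It fails at once if the carrier tips more than 0.4 rad (angle between carrier's own z axis and vertical above 0.4 rad).
It fails at once if another thing on the bench is shifted by more than 20 mm (distance of any of dropper, driver_pot, screwdriver, phone, battery, parts_tray, suction_puller, meter from where it was at the start of the episode above 0.02 m).
It also fails if it takes over 72 s, if anything falls off the work surface, if the arm or the gripper's body presses on something with over 40 N, if the wrist force passes 120 N, or if a joint passes its speed limit or range.

### The arm

A 6-joint arm with a two-finger parallel gripper is mounted at the origin on the work surface. World frame = base frame: x ahead of the robot, y to its left, z up, the work surface at z = 0. Lengths are in m, angles in rad, forces in N, time in s.
With the tool pointing down it reaches from about 0.3 to 0.775 m from the base axis. Payload 14.6 kg.
Tool frame: the origin (TCP) lies on the centre line of the jaws, within the pads' length; the fingertips stand 11 mm ahead of it and the grasp point (between the pads) lies 8 mm behind it (robot.tips_ahead is the z of the fingertips in the tool frame, in m); z points along the fingers, y is the line along which they close (so a half turn about z gives the same grasp; the last joint's range is limited). The gripper opens to 94 mm and grips with 3 to 60 N. Pads are 16 mm wide; open, the fingers measure 119 mm over their backs; the gripper's body (75 mm by 177 mm) begins 78 mm behind the grasp point.
Start: joints at [-1.338, 0.3, 1.521, -0, 1.321, -0.067], TCP at [0.162, -0.525, 0.216] pointing down, gripper open.
Joint ranges: [-3.03, 3.03], [-0.79, 2.21], [0.23, 2.52], [-1.04, 4.18], [0, 3.07], [-2.55, 2.55]. Speed limits (rad/s): [2.22, 2.22, 2.57, 3.14, 3.14, 3.14].

### API

Orientations are given as a unit quaternion [x, y, z, w].
In Python, from station import robot, imaging, order gives the robot as it stands.
- The arm moves only by the shell command python3 -m jog 'ROWS' [FORCE]. ROWS is JSON, a list of rows, each a list of 7 numbers: the turn, a rotation vector about the tool's x, y, z in rad, then the shift along the tool's x, y, z in mm, then the gripper's target within -1 to 1 (fully open at 1, half-way at 0, shut at -1). A call has 1 to 12 rows; each row shifts and turns the commanded pose from where the row before left it, along the tool's axes as they then stand; what a row does not reach is not made up. A row lasts 1/8 s, in which the tool goes at most 62.5 mm and 10.7 degrees, less where a joint would pass 70% of its speed; a pose out of reach is approached as far as the arm can. A call is refused whole if a number of a shift passes 62.5 or a number of a turn 0.188, either way. A call with a gripper value outside its range is refused whole. The fingers move at their own pace and stop on an object; FORCE is the grip in N (left out, the last holds). Time passes only in rows, so rows that do not move let the fingers close. It gives the time, the measured TCP pose, the force, the opening and the grip force at its end, in the units of the state.
- robot.state(): the state, without advancing time (a new reading comes with each control period).
- imaging.snapshot(name): name is "scene" or "top"; returns a dict with "frame" (480x640x3 uint8, blue, green, red), "fx", "fy", "cx", "cy" (pixels), "k1" (the pictures are not rectified: a ray, as slopes to the right and down, at radius r is drawn at 1 + k1 r^2 times it, then the intrinsics apply), "extrinsics" (4x4, takes a point from world to camera coordinates). Camera axes: x right, y up, looking along -z (the intrinsics and any distortion apply to the point x, -y, -z); pixel columns grow to the right and rows downward; lengths in m; the calibration is good to about 2 mm. A picture is of the moment at which its call begins. There is no depth.
- order.sign_off(): hands the job in; it is judged then, once.
The state is a dict: "time_s": time; "joint_pos": joint angles; "qd": joint speeds; "joint_efforts": joint torques, N m; "tool_pos": TCP position; "orientation": TCP orientation; "ft_force": force on the tool from outside, world axes, zero at the start; "wrist_torque": the same for the moment, N m; "gripper_width": finger opening in m; "grasp_force": force on a finger pad.
Only numpy, scipy, OpenCV 4.12 (cv2) and the standard library are available. Lean on these libraries where they do the work, as an engineer would, in place of code of your own. Each camera call takes 0.05 s, during which the arm holds its last target. There are 200 camera calls.

## Working session

There is one attempt and no reset: what is moved stays moved. The work goes in short steps, Python scripts to look and compute and a shell command to move; the robot and the scene stay as the last step left them, time stands still between calls to the robot, and variables do not carry over. Pictures are saved under pics/ and viewed, at most 10 in all, crops included, and the job is handed in when it is done.

```bash
mkdir -p pics; ls; python3 - <<'E'
from station import robot, imaging, order
import cv2, numpy as np
for n in ("scene","top"):
    s=imaging.snapshot(n); cv2.imwrite(f"pics/{n}0.png",s["frame"])
    print(n,{k:s[k] for k in("fx","fy","cx","cy","k1")}); print(np.round(s["extrinsics"],4).tolist())
print(robot.state())
E
```

```text
pics
scene {'fx': 554.3999388498171, 'fy': 554.3999388498171, 'cx': 321.9915137101778, 'cy': 236.4232044682714, 'k1': -0.017213700588750065}
[[-0.8674, 0.4977, -0.0033, 0.4475], [-0.2859, -0.4928, 0.8219, 0.084], [0.4074, 0.7138, 0.5697, -1.4424], [0.0, 0.0, 0.0, 1.0]]
top {'fx': 440.4861093624368, 'fy': 440.4861093624368, 'cx': 316.07599899384866, 'cy': 234.26192213737298, 'k1': -0.07494540157193125}
[[-0.014, -0.9994, -0.0325, 0.0306], [0.9977, -0.0161, 0.066, -0.54], [-0.0664, -0.0315, 0.9973, -1.1582], [0.0, 0.0, 0.0, 1.0]]
{'time_s': 0.1, 'joint_pos': array([-1.33762540e+00,  3.00420624e-01,  1.52152822e+00,  1.55271106e-05,
        1.32068444e+00, -6.66265641e-02]), 'qd': array([-0.00148583, -0.00240272, -0.00099407,  0.00059537,  0.00069331,
       -0.00039929]), 'joint_efforts': array([ 7.27749193e-05, -5.32644689e+01, -3.53284478e+01,  7.08851824e-02,
        2.34431477e-02, -6.50048241e-05]), 'tool_pos': array([ 0.16236476, -0.52525334,  0.21593637]), 'orientation': array([ 9.88786358e-01,  1.49336091e-01, -3.57828241e-05, -5.19138133e-04]), 'ft_force': array([0.06841878, 0.57928097, 0.13434708]), 'wrist_torque': array([ 0.0277725 , -0.02421848, -0.01743769]), 'grasp_force': 0.0, 'gripper_width': 0.09411264028613948}
```

View pics/top0.png

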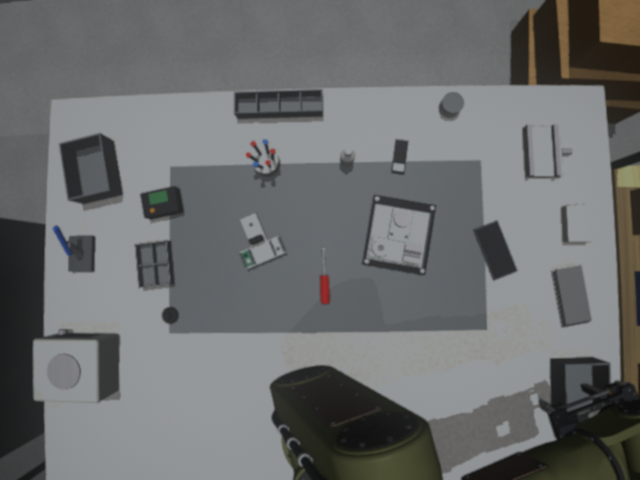

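View pics/scene0.png

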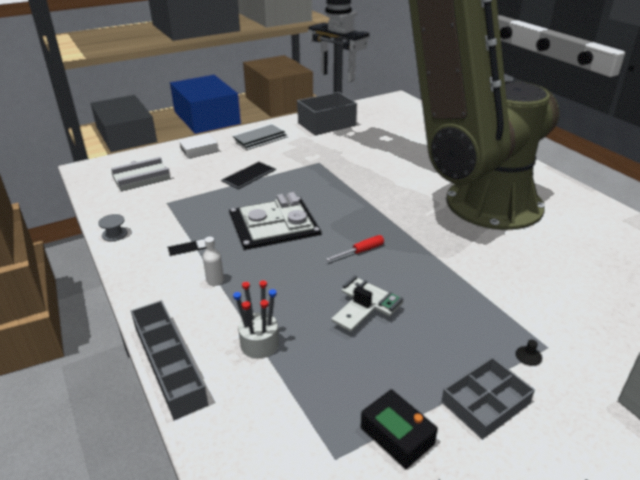

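The top view shows the carrier at about (262,243), with its stem pointing up and left. The stage is at about (400,235), with the flat at the top and the cone lower left. I'll zoom in on both.

```bash
python3 - <<'E'
import cv2, numpy as np
t=cv2.imread("pics/top0.png"); s=cv2.imread("pics/scene0.png")
f=lambda im,x,y,w,h,k:cv2.resize(im[y:y+h,x:x+w],None,fx=k,fy=k,interpolation=cv2.INTER_CUBIC)
a=f(t,230,205,66,66,6); b=f(t,355,187,88,88,4.5)
c=f(s,325,270,84,66,4.7); d=f(s,225,188,100,62,4)
W=np.zeros((600,800,3),np.uint8)
def put(i,x,y): i=i[:600-y,:800-x]; W[y:y+i.shape[0],x:x+i.shape[1]]=i
a=cv2.resize(a,(330,330)) ; b=cv2.resize(b,(352,352))  # 5x, 4x
put(a,0,0); put(b,400,0); put(cv2.resize(c,(336,264)),0,336); put(cv2.resize(d,(400,248)),400,352)
cv2.imwrite("pics/crops.png",W)
E
```

```text
(no output)
```

View pics/crops.png

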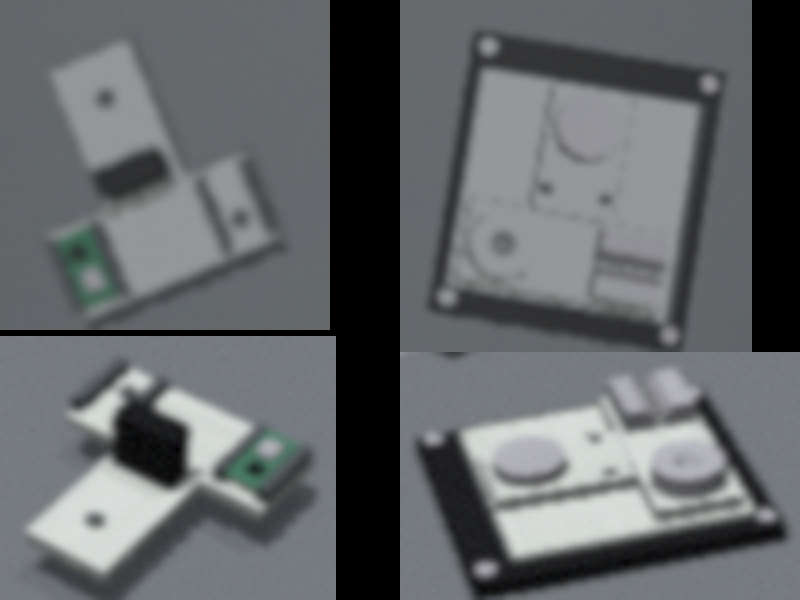

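The crops show the carrier's stem-end screw at crop (105,97), its groove-end screw at (240,217) and the dark grip bar. On the stage, the funnel is at (503,243), the flat disc near (590,122) and the vee near (630,262). The next step is casting rays through these points.

```bash
cat > h.py <<'E'
import numpy as np, cv2
from station import robot, imaging, order
def ray(s,p):
    p=np.atleast_2d(np.float64(p)); d=np.c_[(p[:,0]-s["cx"])/s["fx"],(p[:,1]-s["cy"])/s["fy"]]; u=d.copy()
    for _ in range(8): u=d/(1+s["k1"]*(u**2).sum(1,keepdims=True))
    E=s["extrinsics"]; R,t=E[:3,:3],E[:3,3]
    return -R.T@t, np.c_[u[:,0],-u[:,1],-np.ones(len(u))]@R
def onz(s,p,z):
    c,d=ray(s,p); z=np.broadcast_to(z,len(d)); return c+d*((z-c[2])/d[:,2])[:,None]
def fit(model,pts):  # 2D rigid: pts = R(yaw) model + t
    m=np.float64(model)[:,:2]; q=pts[:,:2]; a=m-m.mean(0); b=q-q.mean(0)
    y=np.arctan2((a[:,0]*b[:,1]-a[:,1]*b[:,0]).sum(),(a*b).sum())
    R=np.array([[np.cos(y),-np.sin(y)],[np.sin(y),np.cos(y)]]); t=q.mean(0)-R@m.mean(0)
    return t,y,np.round((m@R.T+t-q)*1e3,1).tolist()
def crop(P,k,ox,oy,X0=0,Y0=0):
    P=np.float64(P); return (P-[X0,Y0]+.5)/k-.5+[ox,oy]
E
python3 - <<'E'
from h import *
T=imaging.snapshot("top"); S=imaging.snapshot("scene")
# carrier: screws and stem corners at plate top .028
m=np.array([[45,0],[-42,-42],[70,23],[70,-23]])/1e3
pt=crop([[105,97],[240,217],[52,72],[128,41]],5,230,205)
print("carrier top",fit(m,onz(T,pt,.028)))
ps=crop([[95,519],[128,392],[103,575],[28,529]],4,325,270,0,336)
# scene: stem corners: which is +y? print
print("carrier scene",onz(S,ps,.028).round(4).tolist()); print(onz(T,pt,.028).round(4).tolist())
print("grip top",onz(T,crop([[132,172]],5,230,205),.062).round(4).tolist(), "scene",onz(S,crop([[152,418]],4,325,270,0,336),.062).round(4))
# stage
print("foot top",onz(T,crop([[487,46],[709,84],[669,335],[446,297]],4,355,187,400,0),.016).round(4).tolist())
st=onz(T,crop([[503,243],[630,262],[590,122]],4,355,187,400,0),[.043,.043,.0409])
ss=onz(S,crop([[687,460],[651,398],[529,461]],4,225,188,400,352),[.043,.043,.0409])
mm=np.array([[-42,42],[-42,-42],[45,0]])/1e3
print("seats top",st.round(4).tolist(),fit(mm[[0,2]],st[[0,2]]));print("scene",ss.round(4).tolist(),fit(mm[[0,2]],ss[[0,2]]))
E
```

```text
carrier top (array([0.5276466 , 0.17919035]), np.float64(0.3821105812349635), [[-0.7, -0.8], [-0.6, -0.3], [0.0, 1.3], [1.2, -0.3]])
carrier scene [[0.5685, 0.1929, 0.028], [0.5036, 0.1211, 0.028], [0.5854, 0.2268, 0.028], [0.5997, 0.1829, 0.028]]
[[0.5701, 0.1967, 0.028], [0.5049, 0.1248, 0.028], [0.584, 0.2253, 0.028], [0.5999, 0.1842, 0.028]]
grip top [[0.5278, 0.1766, 0.062]] scene [[0.5274 0.1774 0.062 ]]
foot top [[0.6352, -0.1407, 0.016], [0.6071, -0.2888, 0.016], [0.44, -0.257, 0.016], [0.4675, -0.1096, 0.016]]
seats top [[0.5019, -0.1452, 0.043], [0.4882, -0.2274, 0.043], [0.5802, -0.2042, 0.0409]] (array([ 0.5355138 , -0.19497203]), np.float64(-0.19584117915471266), [[0.6, -0.4], [-0.6, 0.4]])
scene [[0.4986, -0.1528, 0.043], [0.4846, -0.2279, 0.043], [0.5795, -0.2023, 0.0409]] (array([ 0.53548799, -0.19830144]), np.float64(-0.09961750799231879), [[-0.8, 0.5], [0.8, -0.5]])
```

```bash
python3 -m jog '[[0,0,0,35,-35,0,1],[0,0,0,40,-40,0,1],[0,0,0,40,-40,0,1],[0,0,0,40,-40,0,1],[0,0,0,40,-40,0,1],[0,0,0,40,-40,0,1],[0,0,0,40,-40,0,1],[0,0,0,40,-40,0,1],[0,0,0,40,-40,0,1],[0,0,0,40,-40,0,1],[0,0,0,40,-40,0,1],[0,0,0,40,-40,0,1]]' 50
python3 -m jog '[[0,0,-0.18,0,0,0,1],[0,0,-0.18,0,0,0,1],[0,0,-0.18,0,0,0,1],[0,0,-0.18,0,0,0,1],[0,0,-0.18,0,0,0,1],[0,0,-0.18,0,0,0,1],[0,0,-0.18,0,0,0,1],[0,0,-0.18,0,0,0,1],[0,0,-0.18,0,0,0,1],[0,0,0,0,0,0,1]]'
cat > w.py <<'E'
import sys
from h import *
# usage: w.py x y z a -> remaining tool-frame move; a = tool-x heading
s=robot.state(); x,y,z,w=s["orientation"]; p=s["tool_pos"]
R=np.array([[1-2*(y*y+z*z),2*(x*y-z*w),2*(x*z+y*w)],[2*(x*y+z*w),1-2*(x*x+z*z),2*(y*z-x*w)],[2*(x*z-y*w),2*(y*z+x*w),1-2*(x*x+y*y)]])
a=np.arctan2(R[1,0],R[0,0])
print("t",round(s["time_s"],2),"p",p.round(4),"a",round(a,4),"tilt",R[:2,2].round(4),"F",s["ft_force"].round(2),"M",s["wrist_torque"].round(3),"w",round(s["gripper_width"],4),"g",round(s["grasp_force"],1))
if len(sys.argv)>1:
    t=np.float64(sys.argv[1:5]); print("shift mm",(R.T@(t[:3]-p)*1e3).round(1),"turn z",round(a-t[3],4))
E
python3 w.py .5277 .178 .12 1.953
```

```text
time_s: 1.7
tool_pos: [0.4765, 0.0706, 0.2165]
orientation: [0.989, 0.149, 0.0, 0.0]
ft_force: [0.8, -0.8, -0.5]
gripper_width: 0.0943
grasp_force: 0.0
time_s: 2.95
tool_pos: [0.4759, 0.0686, 0.2164]
orientation: [0.574, 0.819, -0.0, -0.0]
ft_force: [-0.2, -0.4, -0.6]
gripper_width: 0.0942
grasp_force: 0.0
t 2.95 p [0.4759 0.0686 0.2164] a 1.9187 tilt [-0.0002 -0.    ] F [-0.17 -0.42 -0.58] M [-0.051 -0.11   0.021] w 0.0942 g 0.0
shift mm [85.2 86.  96.3] turn z -0.0343
```

```bash
python3 -m jog '[[0,0,-0.034,21,21,0,1],[0,0,0,21,21,20,1],[0,0,0,21,21,25,1],[0,0,0,21,22,25,1],[0,0,0,0,0,26,1],[0,0,0,0,0,0,1],[0,0,0,0,0,0,1]]'; python3 w.py .5277 .178 .042 1.953
python3 - <<'E'
from h import *
T=imaging.snapshot("top");S=imaging.snapshot("scene")
a=cv2.resize(T["frame"][190:290,215:305],None,fx=4,fy=4,interpolation=cv2.INTER_CUBIC)
b=cv2.resize(S["frame"][230:350,300:420],(400,400),interpolation=cv2.INTER_CUBIC)
W=np.zeros((400,780,3),np.uint8);W[:,:360]=a;W[:,370:770]=b;cv2.imwrite("pics/pre.png",W)
E
```

```text
time_s: 3.82
tool_pos: [0.5247, 0.1778, 0.1216]
orientation: [0.561, 0.828, 0.0, 0.0]
ft_force: [-0.3, -0.0, 0.3]
gripper_width: 0.0943
grasp_force: 0.0
t 3.83 p [0.5247 0.1778 0.1216] a 1.9516 tilt [0.0012 0.0003] F [-0.25 -0.01  0.28] M [-0.081 -0.061  0.005] w 0.0943 g 0.0
shift mm [-0.9  2.7 79.6] turn z -0.0014
```

View pics/pre.png

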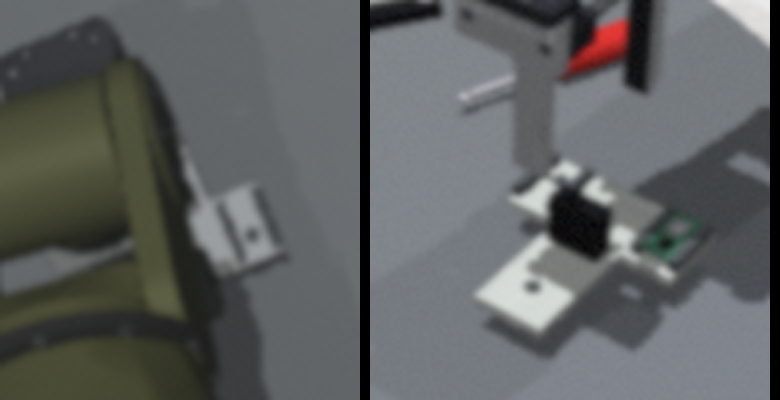

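The scene crop shows the open fingers straddling the grip bar and aligned with it. The arm hides much of the top view. I'll descend and grip.

```bash
python3 -m jog '[[0,0,0,-1,3,20,1],[0,0,0,0,0,20,1],[0,0,0,0,0,20,1],[0,0,0,0,0,14,1],[0,0,0,0,0,5,1],[0,0,0,0,0,0,1],[0,0,0,0,0,0,1]]' 50; python3 w.py .5277 .178 .042 1.953
```

```text
time_s: 4.8
tool_pos: [0.5278, 0.1782, 0.0422]
orientation: [0.56, 0.829, 0.0, 0.0]
ft_force: [0.2, -0.5, 0.7]
gripper_width: 0.094
grasp_force: 0.0
t 4.8 p [0.5278 0.1782 0.0422] a 1.9537 tilt [0.001  0.0003] F [ 0.19 -0.54  0.73] M [-0.005 -0.088  0.061] w 0.094 g 0.0
shift mm [-0.1 -0.2  0.2] turn z 0.0007
```

```bash
python3 -m jog '[[0,0,0,0,0,0,-1],[0,0,0,0,0,0,-1],[0,0,0,0,0,0,-1],[0,0,0,0,0,0,-1],[0,0,0,0,0,0,-1],[0,0,0,0,0,0,-1],[0,0,0,0,0,0,-1],[0,0,0,0,0,0,-1],[0,0,0,0,0,0,-1],[0,0,0,0,0,0,-1],[0,0,0,0,0,0,-1],[0,0,0,0,0,0,-1]]' 50; python3 w.py
```

```text
time_s: 6.3
tool_pos: [0.5276, 0.1781, 0.0415]
orientation: [0.56, 0.829, 0.0, 0.0]
ft_force: [0.5, -0.6, 0.0]
gripper_width: 0.0158
grasp_force: 50.0
t 6.3 p [0.5276 0.1781 0.0415] a 1.9537 tilt [0.0002 0.0001] F [ 0.46 -0.62  0.04] M [-0.098 -0.301  0.021] w 0.0158 g 50.0
```

Firm grip: 15.8 mm opening, 50 N. I'll lift, turn and carry it over the stage at height.

```bash
python3 -m jog '[[0,0,0,0,0,-8,-1],[0,0,0,0,0,-20,-1],[0,0,0,0,0,-25,-1],[0,0,0,0,0,-25,-1],[0,0,0,0,0,-12,-1],[0,0,0.14,0,0,0,-1],[0,0,0.14,0,0,0,-1],[0,0,0.14,0,0,0,-1],[0,0,0.15,0,0,0,-1],[0,0,0,0,0,0,-1],[0,0,0,0,0,0,-1]]'; python3 w.py .535 -.1955 .13 1.381
```

```text
time_s: 7.68
tool_pos: [0.5273, 0.178, 0.1312]
orientation: [0.769, 0.639, -0.0, -0.0]
ft_force: [0.0, 0.5, -5.5]
gripper_width: 0.0158
grasp_force: 50.0
t 7.67 p [0.5273 0.178  0.1312] a 1.3871 tilt [-0.0006 -0.0002] F [ 0.04  0.52 -5.48] M [-0.025 -0.12  -0.011] w 0.0158 g 50.0
shift mm [-365.8   75.8    1.2] turn z 0.0061
```

```bash
python3 -m jog '[[0,0,0.006,-15,3,0,-1],[0,0,0,-35,7,0,-1],[0,0,0,-40,8,0,-1],[0,0,0,-40,9,0,-1],[0,0,0,-40,9,0,-1],[0,0,0,-40,9,0,-1],[0,0,0,-40,8,0,-1],[0,0,0,-40,8,0,-1],[0,0,0,-40,8,0,-1],[0,0,0,-25,5,0,-1],[0,0,0,-11,2,1,-1],[0,0,0,0,0,0,-1]]'; python3 -m jog '[[0,0,0,0,0,0,-1],[0,0,0,0,0,0,-1],[0,0,0,0,0,0,-1]]'; python3 w.py .535 -.1955 .115 1.381
python3 - <<'E'
from h import *
T=imaging.snapshot("top");S=imaging.snapshot("scene")
cv2.imwrite("pics/s2.png",S["frame"]);cv2.imwrite("pics/t2.png",T["frame"])
W=np.zeros((540,800,3),np.uint8);W[:,:]=0
W[:540,:400]=cv2.resize(S["frame"][115:250,215:315],None,fx=4,fy=4,interpolation=cv2.INTER_CUBIC)
W[:400,405:785]=cv2.resize(T["frame"][185:285,350:445],None,fx=4,fy=4,interpolation=cv2.INTER_CUBIC)
cv2.imwrite("pics/over.png",W)
E
```

```text
time_s: 9.18
tool_pos: [0.5316, -0.196, 0.1302]
orientation: [0.772, 0.636, -0.0, -0.0]
ft_force: [1.1, 0.3, -6.2]
gripper_width: 0.0156
grasp_force: 50.0
time_s: 9.55
tool_pos: [0.5321, -0.1952, 0.1305]
orientation: [0.772, 0.636, 0.0, 0.0]
ft_force: [-0.1, -1.3, -6.4]
gripper_width: 0.0157
grasp_force: 50.0
t 9.55 p [ 0.5321 -0.1952  0.1305] a 1.3786 tilt [ 0.0001 -0.    ] F [-0.08 -1.3  -6.38] M [-0.078 -0.131  0.021] w 0.0157 g 50.0
shift mm [ 0.2  2.9 15.5] turn z -0.0024
```

View pics/over.png

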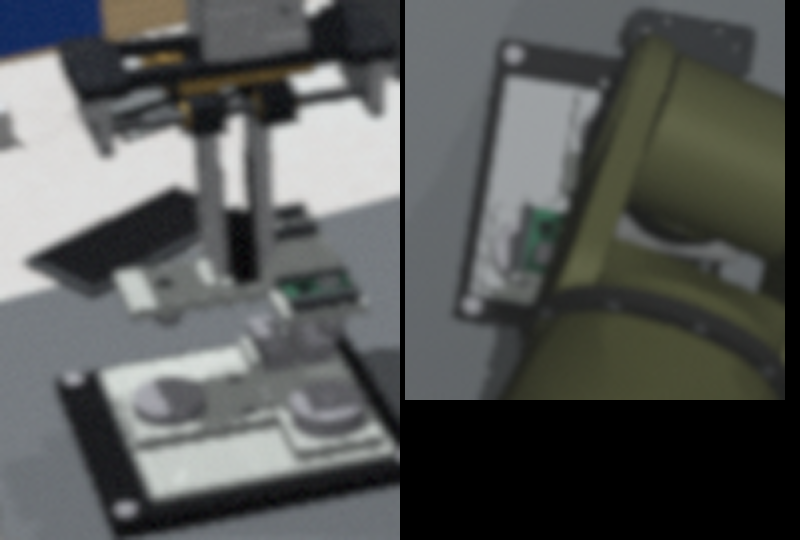

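The scene crop shows the carrier level over the stage. The flat disc ellipse is centred near crop (170,400) and the cone puck near (326,405). The arm hides most of the top view. I'll check the seat positions from these.

```bash
python3 - <<'E'
from h import *
S=imaging.snapshot("scene")
p=crop([[326,404],[170,400]],4,215,115)
q=onz(S,p,[.046,.0409]); mm=np.array([[-42,42],[45,0]])/1e3
print(q.round(4),fit(mm,q))
# calibration: where carrier's visible plate points should be (TCP pose known) vs seen
c=crop([[170,290],[118,272],[136,318],[362,300]],4,215,115); print(onz(S,c,[.117,.117,.117,.125]).round(4))
y=1.3786-np.pi/2;R=np.array([[np.cos(y),-np.sin(y)],[np.sin(y),np.cos(y)]])
print((np.array([[45,0],[70,-23],[70,23],[-60,58]])/1e3@R.T+[.5321,-.1952]).round(4))
E
python3 -m jog '[[0,0,0,0,2,8,-1],[0,0,0,0,1,8,-1],[0,0,0,0,0,8,-1],[0,0,0,0,0,8,-1],[0,0,0,0,0,4,-1],[0,0,0,0,0,0,-1],[0,0,0,0,0,0,-1]]'; python3 w.py .535 -.1955 .0875 1.381
```

```text
[[ 0.5033 -0.145   0.046 ]
 [ 0.5785 -0.203   0.0409]] (array([ 0.53511962, -0.19423507]), np.float64(-0.20770852834192752), [[-0.6, 0.5], [0.6, -0.5]])
[[ 0.5743 -0.1995  0.117 ]
 [ 0.5919 -0.2344  0.117 ]
 [ 0.6043 -0.1799  0.117 ]
 [ 0.4902 -0.121   0.125 ]]
[[ 0.5763 -0.2038]
 [ 0.5964 -0.2311]
 [ 0.6052 -0.186 ]
 [ 0.4843 -0.1268]]
time_s: 10.58
tool_pos: [0.5351, -0.1963, 0.0948]
orientation: [0.772, 0.636, 0.0, 0.0]
ft_force: [0.0, -0.2, -5.0]
gripper_width: 0.0158
grasp_force: 50.0
t 10.57 p [ 0.5351 -0.1963  0.0948] a 1.3778 tilt [ 0.0005 -0.0002] F [ 0.05 -0.22 -4.99] M [-0.058 -0.133  0.041] w 0.0158 g 50.0
shift mm [ 0.8 -0.2  7.3] turn z -0.0032
```

```bash
python3 -m jog '[[0,0,0.005,1.5,0,3,-1],[0,0,0,0,0,2,-1],[0,0,0,0,0,1,-1],[0,0,0,0,0,0,-1]]'; python3 w.py; for i in 1; do python3 -m jog '[[0,0,0,0,0,1,-1],[0,0,0,0,0,0,-1]]'; done >/dev/null; python3 w.py
```

```text
time_s: 11.08
tool_pos: [0.5352, -0.1948, 0.0883]
orientation: [0.774, 0.634, -0.0, -0.0]
ft_force: [-0.2, -0.3, -4.9]
gripper_width: 0.0159
grasp_force: 50.0
t 11.07 p [ 0.5352 -0.1948  0.0883] a 1.3728 tilt [-0.0001  0.0001] F [-0.2  -0.3  -4.89] M [-0.082 -0.109  0.045] w 0.0159 g 50.0
t 11.32 p [ 0.5352 -0.1948  0.0874] a 1.3727 tilt [-0.0001  0.    ] F [ 0.55  0.49 -5.57] M [-0.056 -0.098 -0.046] w 0.0157 g 50.0
```

```bash
python3 -m jog '[[0,0,0,0,0,0.7,-1],[0,0,0,0,0,0,-1]]'>/dev/null; python3 w.py; python3 -m jog '[[0,0,0,0,0,0.7,-1],[0,0,0,0,0,0,-1]]'>/dev/null; python3 w.py
```

```text
t 11.57 p [ 0.5352 -0.1948  0.0867] a 1.3728 tilt [-0.  0.] F [ 0.54  0.24 -5.3 ] M [-0.063 -0.094 -0.028] w 0.0157 g 50.0
t 11.82 p [ 0.5352 -0.1948  0.086 ] a 1.3728 tilt [-0.0001  0.0001] F [-0.47  0.34 -5.22] M [-0.053 -0.109  0.021] w 0.0161 g 50.0
```

```bash
for i in 1; do python3 -m jog '[[0,0,0,0,0,0.6,-1],[0,0,0,0,0,0,-1]]'>/dev/null; python3 w.py; python3 -m jog '[[0,0,0,0,0,0.6,-1],[0,0,0,0,0,0,-1]]'>/dev/null; python3 w.py; done
```

```text
t 12.07 p [ 0.5352 -0.1948  0.0854] a 1.3728 tilt [-0.0001  0.0001] F [-0.57 -0.1  -5.34] M [-0.08  -0.124  0.016] w 0.0158 g 50.0
t 12.32 p [ 0.5352 -0.1948  0.0848] a 1.3728 tilt [-0.0001  0.0001] F [ 0.19  0.66 -5.48] M [-0.068 -0.12   0.031] w 0.0156 g 50.0
```

```bash
python3 -m jog '[[0,0,0,0,0,0.5,-1],[0,0,0,0,0,0,-1]]'>/dev/null; python3 w.py; python3 -m jog '[[0,0,0,0,0,0.4,-1],[0,0,0,0,0,0,-1]]'>/dev/null; python3 w.py
```

```text
t 12.57 p [ 0.5352 -0.1948  0.0843] a 1.3727 tilt [-0.0001  0.    ] F [-0.9  -0.06 -5.42] M [-0.049 -0.179 -0.003] w 0.0159 g 50.0
t 12.82 p [ 0.5352 -0.1948  0.0839] a 1.3728 tilt [-0.  0.] F [-0.13  0.75 -5.05] M [-0.018 -0.059 -0.023] w 0.0157 g 50.0
```

```bash
python3 -m jog '[[0,0,0,0,0,0.3,-1],[0,0,0,0,0,0,-1]]'>/dev/null; python3 w.py; python3 -m jog '[[0,0,0,0,0,0.3,-1],[0,0,0,0,0,0,-1]]'>/dev/null; python3 w.py
```

```text
t 13.07 p [ 0.5352 -0.1948  0.0836] a 1.3727 tilt [-0. -0.] F [-1.32 -0.11 -5.98] M [-0.094 -0.111  0.011] w 0.016 g 50.0
t 13.32 p [ 0.5352 -0.1948  0.0833] a 1.3728 tilt [0. 0.] F [-0.33 -1.11 -5.68] M [-0.023 -0.182 -0.022] w 0.0159 g 50.0
```

```bash
python3 -m jog '[[0,0,0,0,0,0.3,-1],[0,0,0,0,0,0,-1]]'>/dev/null; python3 w.py; python3 -m jog '[[0,0,0,0,0,0.3,-1],[0,0,0,0,0,0,-1]]'>/dev/null; python3 w.py; python3 -m jog '[[0,0,0,0,0,0,-1]]'>/dev/null; python3 w.py
```

```text
t 13.57 p [ 0.5352 -0.1948  0.083 ] a 1.3728 tilt [-0.  0.] F [ 0.43 -0.15 -5.58] M [-0.101 -0.167 -0.008] w 0.0157 g 50.0
t 13.82 p [ 0.5352 -0.1948  0.0828] a 1.3727 tilt [ 0. -0.] F [-0.72  0.08 -5.17] M [-0.068  0.01  -0.035] w 0.0157 g 50.0
t 13.95 p [ 0.5352 -0.1948  0.0828] a 1.3728 tilt [ 0.0001 -0.0001] F [ 0.31  0.49 -3.67] M [-0.073 -0.024  0.024] w 0.0153 g 50.0
```

```bash
python3 -m jog '[[0,0,0,0,0,0.2,-1],[0,0,0,0,0,0,-1]]'>/dev/null; python3 w.py; python3 -m jog '[[0,0,0,0,0,0,-1]]'>/dev/null; python3 w.py;  python3 -m jog '[[0,0,0,0,0,0,-1]]'>/dev/null; python3 w.py
```

```text
t 14.2 p [ 0.5353 -0.1948  0.0827] a 1.3728 tilt [ 0.0002 -0.0001] F [-0.34 -0.64 -2.58] M [-0.067  0.174 -0.074] w 0.0158 g 50.0
t 14.32 p [ 0.5353 -0.1948  0.0827] a 1.3728 tilt [ 0.0002 -0.0001] F [-0.21 -0.61 -1.93] M [-0.081  0.085  0.003] w 0.0159 g 50.0
t 14.45 p [ 0.5352 -0.1948  0.0827] a 1.3728 tilt [ 0.0001 -0.0001] F [-0.98 -0.   -1.65] M [-0.057  0.13  -0.002] w 0.0159 g 50.0
```

```bash
python3 -m jog '[[0,0,0,0,-0.3,0,-1],[0,0,0,0,0,0.2,-1],[0,0,0,0,0,0,-1]]'>/dev/null; python3 w.py; python3 -m jog '[[0,0,0,0,0,0,-1]]'>/dev/null; python3 w.py;  python3 -m jog '[[0,0,0,0,0,0,-1]]'>/dev/null; python3 w.py
```

```text
t 14.82 p [ 0.5351 -0.1948  0.0826] a 1.3727 tilt [ 0.0006 -0.0002] F [ 0.73 -2.3  -0.81] M [-0.203 -0.254 -0.058] w 0.0158 g 50.0
t 14.95 p [ 0.5351 -0.1948  0.0826] a 1.3727 tilt [ 0.0006 -0.0003] F [ 1.86 -1.53 -0.6 ] M [-0.206 -0.243 -0.016] w 0.0155 g 50.0
t 15.07 p [ 0.5351 -0.1948  0.0825] a 1.3727 tilt [ 0.0006 -0.0002] F [ 1.59 -1.78  0.84] M [-0.311 -0.323 -0.04 ] w 0.0157 g 50.0
```

```bash
python3 -m jog '[[0,0,0,-0.2,0.15,0,-1],[0,0,0,0,0,0,-1]]'>/dev/null; python3 w.py; python3 -m jog '[[0,0,0,0,0,0,-1]]'>/dev/null; python3 w.py;  python3 -m jog '[[0,0,0,0,0,0,-1]]'>/dev/null; python3 w.py
```

```text
t 15.32 p [ 0.5351 -0.1949  0.0825] a 1.3728 tilt [0.0002 0.0001] F [0.7  0.26 1.55] M [-0.044 -0.19  -0.17 ] w 0.0157 g 50.0
t 15.45 p [ 0.5351 -0.1949  0.0825] a 1.3728 tilt [0.0002 0.    ] F [ 0.8  -1.09  1.53] M [ 0.03  -0.211 -0.101] w 0.0158 g 50.0
t 15.57 p [ 0.5351 -0.195   0.0824] a 1.3728 tilt [ 0.0002 -0.    ] F [ 0.75 -1.23  2.3 ] M [ 0.101 -0.229 -0.099] w 0.0156 g 50.0
```

Height is at home (82.4 mm) with a modest load. I'll relax the grip first, then open.

```bash
python3 -m jog '[[0,0,0,0,0,0,-1],[0,0,0,0,0,0,-1]]' 10 >/dev/null; python3 w.py; python3 -m jog '[[0,0,0,0,0,0,-1],[0,0,0,0,0,0,-1]]' 3 >/dev/null; python3 w.py; python3 -m jog '[[0,0,0,0,0,0,-0.5],[0,0,0,0,0,0,0],[0,0,0,0,0,0,0.5],[0,0,0,0,0,0,0.5],[0,0,0,0,0,0,0.5]]' >/dev/null; python3 w.py
python3 - <<'E'
from h import *
S=imaging.snapshot("scene")
cv2.imwrite("pics/rel.png",cv2.resize(S["frame"][140:260,210:335],None,fx=4.8,fy=4.8,interpolation=cv2.INTER_CUBIC))
E
```

```text
t 15.82 p [ 0.5351 -0.195   0.0824] a 1.3728 tilt [ 0.0001 -0.    ] F [ 1.52 -1.06  1.73] M [-0.134 -0.237 -0.092] w 0.016 g 10.0
t 16.07 p [ 0.5351 -0.195   0.0824] a 1.3728 tilt [ 0.0002 -0.0001] F [ 0.79 -0.69  1.42] M [-0.261 -0.349 -0.022] w 0.0162 g 3.0
t 16.7 p [ 0.535  -0.1949  0.0823] a 1.3728 tilt [-0.0001  0.0001] F [-0.37  0.87  0.19] M [-0.029 -0.089 -0.017] w 0.0602 g 0.0
```

View pics/rel.png

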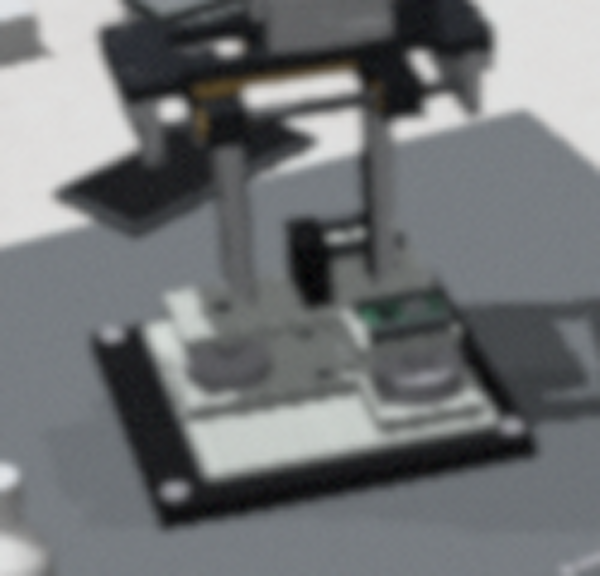

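The carrier is sitting on the stage with the fingers clear of the grip. I'll retreat upward and check from a clear view.

```bash
python3 -m jog '[[0,0,0,0,0,0,1],[0,0,0,0,0,-10,1],[0,0,0,0,0,-25,1],[0,0,0,0,0,-40,1],[0,0,0,0,0,-40,1],[0,0,0,0,0,-20,1],[0,0,0,0,-30,0,1],[0,0,0,0,-50,0,1],[0,0,0,0,-50,0,1],[0,0,0,0,-30,0,1],[0,0,0,0,0,0,1]]'
python3 - <<'E'
from h import *
S=imaging.snapshot("scene");T=imaging.snapshot("top")
cv2.imwrite("pics/s3.png",S["frame"]);cv2.imwrite("pics/t3.png",T["frame"])
W=np.zeros((400,800,3),np.uint8)
W[:288,:400]=cv2.resize(S["frame"][178:250,225:325],None,fx=4,fy=4,interpolation=cv2.INTER_CUBIC)
W[:380,410:770]=cv2.resize(T["frame"][185:280,355:445],None,fx=4,fy=4,interpolation=cv2.INTER_CUBIC)
cv2.imwrite("pics/fin.png",W)
E
```

```text
time_s: 18.12
tool_pos: [0.3772, -0.1633, 0.2185]
orientation: [0.774, 0.634, 0.0, 0.001]
ft_force: [0.5, -0.9, 1.0]
gripper_width: 0.094
grasp_force: 0.0
```

View pics/fin.png

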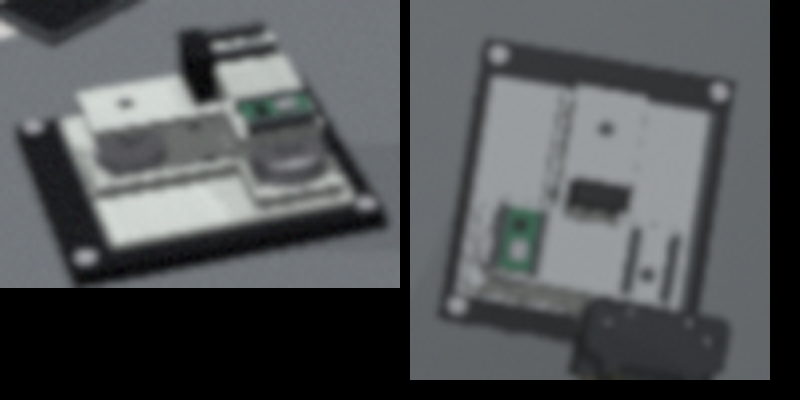

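The clear views show the carrier level on the seats. Its flat-foot screw is near crop (606,128), lined up with where the flat disc was. All the feel data agree: the feet entered the seats without touching the tops, and loaded up at home height. Handing in.

```bash
python3 -c "
from station import order
print(order.sign_off())"
```

```text
the job is handed in; nothing more can be done
None
```

The carrier is on the stage and the job is handed in at about 18 s of the 72 s. The carrier came down level to its expected seated height with about 8 N at most on the stage, then I released it and backed the arm clear. I judged the seating from touch and camera views; sign-off gave no verdict.

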